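# Open the push-and-turn cleaner bottle and hold its cap

## Task

The range is about to be cleaned. Take the dosing cup off the bottle's cap and hang it, still mouth down, by its hooked tab on the top bar of the caddy's rail without dropping it, and let go of it. Then open the bottle: press its push-and-turn safety cap down, twist it counterclockwise until it comes free, and finish holding the cap still in the gripper about 5 cm straight above the bottle's mouth, with the bottle left standing in its well and the other things left alone.

Things in the scene. Friction and masses are not known exactly. Their poses are not given: they have to be found in the camera images.
- caddy: Grey plastic cleaning caddy, tray 130 (x) x 320 (y) mm with 28 mm walls and 4 mm floor, too heavy to move. Origin: centre of the tray's underside, 8 mm above the range top (on feet); z up. A close rectangular well at its +y end (walls to 34 mm above its origin) keeps the bottle from turning more than about 3 degrees; a steel hanging rail stands at its -y end.
- rail_mid (a point): Middle of the upper side of the rail's top bar, 103 mm above the range top, 140 mm to -y of the caddy's centre; axes as the caddy's. The bar is 9 mm thick, level, along the caddy's x, straight for 98 mm between posts no higher than itself. A like bar 28 mm lower in the same upright plane keeps hung things from swinging. Both sides are free.
- well (a point): Centre of the floor of the bottle well, 95 mm to +y of the caddy's centre, 12 mm above the range top; axes as the caddy's. The bottle's origin lies here.
- bottle: Loose white flat cleaner bottle, 62 (x) x 88 (y) mm, 0.3 to 0.65 kg, standing in the well with 1.5 mm play on each side; axes about as the caddy's. Origin: centre of its underside, 12 mm above the range top. Shoulder at 82 mm, neck 28 mm across.
- mouth (a point): Centre of the bottle's mouth (top of its neck), 109 mm above the bottle's underside; axes as the bottle's.
- cap: Black ribbed push-and-turn cap, 46 mm across, 35 mm high, 25 g, at first locked on the bottle, its underside 91 mm above the bottle's. Origin: centre of its underside; z up. Two lugs on the neck sit in recesses inside the cap, held there by a spring seal under its crown, so that unpressed it neither turns nor lifts.
- cap_top (a point): Centre of the cap's top, 35 mm above its underside. Pressed down 3.5 mm or more (5.5 N to start, 10 N at 4 mm, stop at 6.5 mm with 13 N) the cap turns counterclockwise seen from above; keep it pressed for the first 64 degrees. From 64 degrees to the stop at 76 it lifts off freely, so turn by about 70. It opens in one turn of the wrist.
- cup: Grey plastic dosing cup, 53 mm across at the closed end, 56 at the mouth, 43 mm high, 30 to 55 g, stored mouth down over the cap, resting on the cap's top, its yaw up to 70 degrees either way from the caddy's. Origin: centre of its mouth; its z points up to the closed end. A 22 mm wide hooked tab stands out on its -y side. Grip it across its x, clear of the tab.
- cup_top (a point): Centre of the outside of the cup's closed end, 43 mm above its mouth.
- cup_hook (a point): Middle of the hook's slot, on the underside of its 5 mm bridge: 36 mm to -y of the cup's axis, 38 mm above its mouth; axes as the cup's. The slot between the cup's side and the tongue is 16 to 17 mm wide, open below; the 4 mm tongue reaches down to 8 mm above the mouth. Hung properly, this point lies on the rail's top bar with the cup's x along the bar.
- salt: Bystander: salt shaker, 44 mm across, 90 mm high; origin at its underside.
- pot: Bystander: low round pot with a flat lid, 69 mm across, 41 mm high, standing in the caddy's tray; origin at its underside.
- paprika: Bystander: spice jar, 45 mm across, 106 mm high; origin at its underside.
- mug: Bystander: mug, 84 mm across, 92 mm high, on the rear of the range; origin at its underside.

How it is judged:
By the outcome, as a careful person would: the job done as asked, in the order asked, and still so for the second after the job is handed in, while the arm keeps its last pose, push and grip.
It also fails if it takes over 43 s, if anything falls off the work surface, if the arm or the gripper's body presses on something with over 40 N, if the wrist force passes 120 N, or if a joint passes its speed limit or range.

## Robot

A 7-joint arm with a two-finger parallel gripper is mounted at the origin on a cart in front of the work surface, level with it; the furniture and walls round the work are solid. World frame = base frame: x ahead of the robot, y to its left, z up, the work surface at z = 0. Lengths are in m, angles in rad, forces in N, time in s.
With the tool pointing down it reaches from about 0.4 to 0.85 m from the base axis. Payload 4.4 kg.
Tool frame: the origin (TCP) lies midway between the tips of the shut fingers; the grasp point (between the pads) lies 19 mm behind it; z points along the fingers, y is the line along which they close (so a half turn about z gives the same grasp; the last joint's range is limited). The gripper opens to 94 mm and grips with 3 to 60 N. Pads are 16 mm wide; open, the fingers measure 119 mm over their backs; the gripper's body (75 mm by 177 mm) begins 78 mm behind the grasp point.
Start: joints at [1.036, 0.628, 0.038, 1.517, -0.027, 0.996, -0.02], TCP at [0.294, -0.58, 0.205] pointing down, gripper open.
Joint ranges: [-3.06, 3.06], [-0.37, 2.12], [-1.25, 1.32], [0.18, 2.47], [-1.1, 4.24], [0.23, 1.98], [-2.94, 2.94]. Speed limits (rad/s): [2.57, 2.57, 3.14, 3.14, 3.14, 3.14, 3.14].

## Interface

Orientations are given as a unit quaternion [x, y, z, w].
In Python, from cell import env gives the robot as it stands. The module is installed in compiled form; this text tells all that it offers.
- The arm moves only by the shell command python3 -m crank 'ROWS' [FORCE]. ROWS is JSON, one flat list of numbers, 7 for each row, row after row: the turn, a rotation vector about the tool's x, y, z in degrees, then the shift along the tool's x, y, z in m, then the finger opening in m, from 0 to 0.094. In form: [rx, ry, rz, tx, ty, tz, hand, rx, ry, rz, tx, ty, tz, hand, ...]. A call has 1 to 20 rows; each row shifts and turns the commanded pose from where the row before left it, along the tool's axes as they then stand; what a row does not reach is not made up. A row lasts 1/10 s, in which the tool goes at most 50 mm and 8.59 degrees, less where a joint would pass 70% of its speed; a pose out of reach is approached as far as the arm can. A call with a gripper value outside its range is refused whole. The fingers move at their own pace and stop on an object; FORCE is the grip in N (left out, the last holds). Time passes only in rows, so rows that do not move let the fingers close. It gives the time, the measured TCP pose, the force, the opening and the grip force at its end, in the units of the state.
- env.get_state(): the state, without advancing time (a new reading comes with each control period).
- env.capture(name): name is "side" or "top"; returns (picture, depth): 384x512x3 uint8, blue, green, red; 384x512 float32, m along the optical axis (not along the pixel's ray), 0 where there is no reading.
- env.camera_model(name): a dict with "fx", "fy", "cx", "cy" (pixels), "R" (3x3) and "t" (3): a world point X has camera coordinates R X + t. Camera axes: x right, y down, z forward; pixel columns grow to the right and rows downward; lengths in m; the calibration is good to about 2 mm. A picture is of the moment at which its call begins. camera_model takes no time and is no camera call.
- env.hand_in(): hands the job in; it is judged then, once.
The state is a dict: "time": time; "q": joint angles; "joint_vel": joint speeds; "joint_efforts": joint torques, N m; "tcp_pos": TCP position; "tcp_rot": TCP orientation; "ft_force": force on the tool from outside, world axes, zero at the start; "moment": the same for the moment, N m; "finger_gap": finger opening in m; "finger_force": force on a finger pad.
Only numpy, scipy, OpenCV 4.12 (cv2) and the standard library are available. Lean on these libraries where they do the work, as an engineer would, in place of code of your own. Each camera call takes 0.05 s, during which the arm holds its last target. There are 200 camera calls.

## Working session

There is one attempt and no reset: what is moved stays moved. The work goes in short steps, Python scripts to look and compute and a shell command to move; the robot and the scene stay as the last step left them, time stands still between calls to the robot, and variables do not carry over. Pictures are saved under pics/ and viewed, at most 10 in all, crops included, and the job is handed in when it is done.

```bash
mkdir -p pics
cat > h.py <<'E'
import numpy as np,cv2
from cell import env
def cap(n):
    p,d=env.capture(n); return p,d,env.camera_model(n)
def world(u,v,z,m):
    c=np.array([(u-m['cx'])/m['fx']*z,(v-m['cy'])/m['fy']*z,z]); return np.array(m['R']).T@(c-np.array(m['t']))
def cloud(d,m):
    v,u=np.mgrid[0:d.shape[0],0:d.shape[1]]
    c=np.stack([(u-m['cx'])/m['fx']*d,(v-m['cy'])/m['fy']*d,d],-1)
    return (c-np.array(m['t']))@np.array(m['R'])
E
python3 - <<'E'
from h import *
ims=[]
for n in('top','side'):
    p,d,m=cap(n); np.savez(n+'0.npz',p=p,d=d,**m); cv2.imwrite(f'pics/{n}0.png',cv2.resize(p,(800,600)))
    print(n,m)
s=env.get_state(); print(s)
E
```

```text
top {'fx': 420.1005593035357, 'fy': 420.1005593035357, 'cx': 252.2487876671332, 'cy': 186.43243101589664, 'R': array([[-4.84790169e-04, -9.99860035e-01,  1.67234693e-02],
       [-9.90868209e-01, -1.77458128e-03, -1.34822269e-01],
       [ 1.34833075e-01, -1.66361145e-02, -9.90728662e-01]]), 't': array([-0.01980823,  0.59841837,  1.1270231 ])}
side {'fx': 356.90159496690643, 'fy': 356.90159496690643, 'cx': 259.18678780759427, 'cy': 192.01356464282603, 'R': array([[ 0.99157389, -0.12717594, -0.02464765],
       [-0.07618916, -0.41865159, -0.90494533],
       [ 0.10476849,  0.89919804, -0.42481342]]), 't': array([-0.60538909,  0.14946867,  0.98436346])}
{'time': 0.1, 'q': array([ 1.03617237,  0.62924288,  0.03850637,  1.5182506 , -0.02702008,
        0.99631449, -0.02000753]), 'joint_vel': array([-1.26572309e-04, -2.61358653e-03,  2.60800760e-05, -9.92597937e-04,
       -7.50123444e-04, -1.50823170e-03,  1.31975019e-03]), 'joint_efforts': array([ 2.60386965e-03, -5.50792480e+01,  1.14663821e+00, -1.87116069e+01,
       -5.23613824e-02,  1.92273420e-02,  4.84040618e-05]), 'tcp_pos': array([ 0.29342412, -0.57933201,  0.20465975]), 'tcp_rot': array([ 9.72658626e-01,  2.32237978e-01, -2.14180521e-04, -8.20347697e-04]), 'ft_force': array([ 0.13664474, -0.85435312,  0.63011306]), 'moment': array([ 0.00354384, -0.00999284,  0.00765984]), 'finger_force': 0.0, 'finger_gap': 0.09426999165873381}
```

View pics/top0.png

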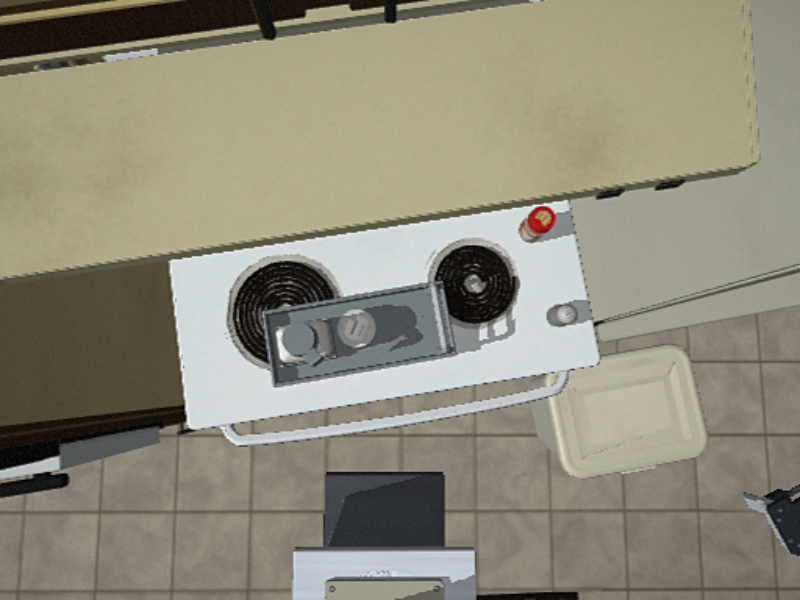

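View pics/side0.png

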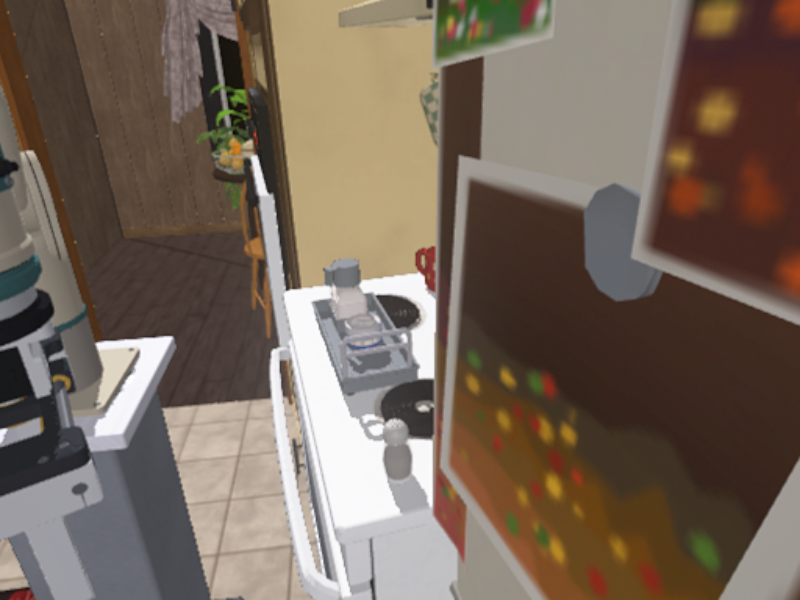

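The top view shows the caddy at about (265–455, 280–385), with the bottle and cup at its left end near (302, 342), the pot at (356, 328) and the rail at the right near (445, 318). A hood covers the rear. The side view shows the cup on the bottle at (343, 272). Next I'll enlarge the caddy.

Run:
```python
from h import *
a=np.load('top0.npz');p,d=a['p'],a['d'];P=cloud(d,a)
cv2.imwrite('pics/topc.png',cv2.resize(p[170:255,160:300],None,fx=5.7,fy=5.7,interpolation=cv2.INTER_CUBIC))
Z=P[...,2]
print('hood z, min x', np.median(Z[100,100:400]), P[140,150],P[120,400])
# cup top
for lo,hi in((.15,.2),(.095,.11),(.03,.041)):
    k=((Z>lo)&(Z<hi)); k[:165]=0;k[255:]=0;k[:,:160]=0;k[:,310:]=0
    v,u=np.nonzero(k); Q=P[k]
    print(lo,len(Q),Q.mean(0) if len(Q) else '', Q.min(0),Q.max(0), 'uv',u.min(),u.max(),v.min(),v.max())
    if len(Q)>5: 
        r=cv2.minAreaRect(Q[:,:2].astype(np.float32)*1000); print(r)
k=(Z>.155)&(Z<.2);k[:165]=0;k[255:]=0;k[:,:160]=0;k[:,310:]=0
v0,u0=np.nonzero(k)
for v in range(v0.min()-2,v0.max()+5): print(v,' '.join('%4d'%(1000*Z[v,u]) for u in range(u0.min()-4,u0.max()+6)))
```

```text
hood z, min x 0.608854596437435 [0.59046161 0.13875156 0.59843886] [ 0.62757065 -0.23567328  0.58052971]Traceback (most recent call last):
  File "<stdin>", line 10, in <module>
    return umr_minimum(a, axis, None, out, keepdims, initial, where)
ValueError: zero-size array to reduction operation minimum which has no identity
```

View pics/topc.png

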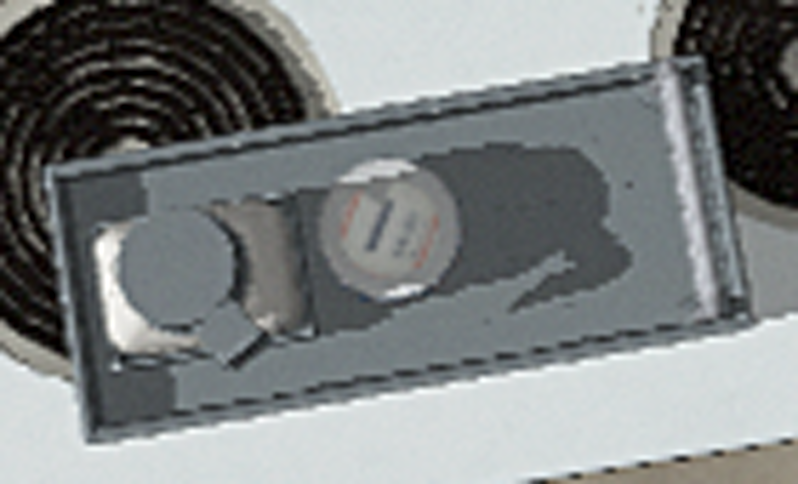

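The crop shows the cup's disc centred at about (177, 267), its tab pointing lower right to about (237, 335), the pot at (388, 230), the rail from (668, 68) to (708, 315), and the tray corners at (48, 172), (88, 438), (700, 62) and (750, 318).

Run:
```python
from h import *
a=np.load('top0.npz');p,d=a['p'],a['d'];P=cloud(d,a)
def pt(n,x,y,h=None):
    u,v=160+(x+.5)/5.7-.5,170+(y+.5)/5.7-.5
    C=-a['R'].T@a['t']; r=world(u,v,1,a)-C
    ui,vi=round(u),round(v)
    s='' if h is None else np.round((C+r*(h-C[2])/r[2])*1000,1)
    print(n,round(u,1),round(v,1),np.round(P[vi,ui]*1000,1),'at h:',s); 
for n,x,y,h in (('cup',177,267,.143),('tabL',203,338,.143),('tabend',232,362,.143),('tabend2',265,322,.143),('pot',388,230,.053),
 ('c1',48,172,.036),('c2',90,438,.036),('c3',702,62,.036),('c4',750,318,.036),('railmid',688,190,.103),('r1',668,68,.103),('r2',708,315,.103)): pt(n,x,y,h)
Z=P[...,2];k=(Z>.13)&(Z<.17);k[:165]=0;k[255:]=0;k[:,:160]=0;k[:,310:]=0
Q=P[k];print(len(Q),Q.mean(0),Q.min(0),Q.max(0))
for v in range(200,240):print(v,''.join('%4d'%(1000*Z[v,u]) for u in range(176,212)))
k=(Z>.092)&(Z<.115);k[:165]=0;k[255:]=0;k[:,:265]=0;k[:,300:]=0
Q=P[k];print(len(Q),Q.mean(0));r=cv2.minAreaRect(Q[:,:2].astype(np.float32)*1000);print(r)
print(cv2.fitLine(Q[:,:2].astype(np.float32)*1000,cv2.DIST_HUBER,0,.01,.01).ravel())
# hood front edge
print('hood edge',[np.round(P[v,150:155].mean(0),3) for v in (150,155,158,160,162,164,166)])
k=Z>.4; k[:, :120]=0;k[:,300:]=0;k[220:]=0; print(P[k][:,0].min(),Z[k].min())
```

```text
cup 190.6 216.4 [509.7 136.  140.7] at h: [508.4 136.6 143. ]
tabL 195.2 228.9 [479.5 133.2  74.8] at h: [477.4 124.6 143. ]
tabend 200.3 233.1 [467.3 112.9 139.1] at h: [467.  111.8 143. ]
tabend2 206.1 226.1 [487.1 103.5  82.3] at h: [484.4  97.7 143. ]
pot 227.7 209.9 [531.7  46.9  54.1] at h: [532.   47.9  53. ]
c1 168.0 199.8 [560.2 212.9  41. ] at h: [561.4 213.9  36. ]
c2 175.4 246.4 [434.6 190.7  40.8] at h: [433.4 190.4  36. ]
c3 282.7 180.5 [ 616.4 -105.1   42.3] at h: [ 616.1 -104.9   36. ]
c4 291.2 225.4 [ 491.6 -126.    39.7] at h: [ 490.8 -126.9   36. ]
railmid 280.3 202.9 [546.3 -91.  103.4] at h: [546.5 -91.8 103. ]
r1 276.8 181.5 [601.8 -83.6 103.3] at h: [603.1 -83.1 103. ]
r2 283.8 224.9 [ 489.3 -101.9   92.1] at h: [ 489.3 -100.4  103. ]
436 [0.50335121 0.13190608 0.14175609] [0.467242   0.09889853 0.13027807] [0.53503278 0.16128405 0.14788329]
200   31  28  23  24  15  12  15  12  12  11  10  10  14  12  15   8   9  13  11  11  15  12  11  10  10  11  13  14  15  11  13  11  11  12  12  15
201   12  12  13   9  10  12  12  15  11  15  11  11   8  12  14  15  14  
[... 5507 characters left out ...]
  13  10  10  11  15  15  13  10  10  11   9  11   9  10  13  11  11  15  15   9
239   34  21  13  16  14  13  15  12  15  13  12  12  11  11  13  11  16  15  11  18  12  11  13  13  16  12  10  12  13  14  14  16  13  11  36  38
156 [ 0.54795234 -0.09430409  0.10240438]
((548.961669921875, -94.38467407226562), (120.99629211425781, 9.077007293701172), 9.886775016784668)
[ 9.8524559e-01  1.7114642e-01  5.4811060e+02 -9.4256729e+01]
hood edge [array([0.577, 0.136, 0.594]), array([0.57 , 0.137, 0.591]), array([0.568, 0.14 , 0.576]), array([0.68 , 0.269, 0.001]), array([ 0.675,  0.27 , -0.   ]), array([0.669, 0.269, 0.001]), array([ 0.663,  0.269, -0.001])]
0.44098414565329336 0.5648131513342277
```

```bash
cat >> h.py <<'E'
from scipy.spatial.transform import Rotation as Ro
def plan(pos,yaw,verbose=1):
    """yaw = world angle (deg) of tool y, tool straight down. Prints turn then shift in tool axes after the turn."""
    s=env.get_state(); R0=Ro.from_quat(s['tcp_rot']); a=np.radians(yaw)
    y=np.array([np.cos(a),np.sin(a),0]); z=np.array([0,0,-1.]); x=np.cross(y,z)
    R1=Ro.from_matrix(np.stack([x,y,z],1)); dr=(R0.inv()*R1).as_rotvec(degrees=True)
    t=R1.inv().apply(np.array(pos)-s['tcp_pos']); print('turn',dr.round(2),'shift mm',(t*1000).round(1))
    return s
E
python3 - <<'E'
from h import *
from scipy.optimize import minimize
a=np.load('top0.npz');d=a['d'];P=cloud(d,a);Z=P[...,2]
H=.1412
k=(Z>.1345)&(Z<.15);k[:165]=0;k[255:]=0;k[:,:160]=0;k[:,310:]=0;k=k.astype(np.uint8);k=cv2.morphologyEx(k,cv2.MORPH_CLOSE,np.ones((3,3),np.uint8))
C=-a['R'].T@a['t']
v,u=np.mgrid[198:242,172:216]
ss=[(i+.5)/4-.5 for i in range(4)]
def ray(u,v):
    c=np.stack([(u-a['cx'])/a['fx'],(v-a['cy'])/a['fy'],np.ones_like(u,float)],-1)@a['R']
    return C[:2]+c[...,:2]*((H-C[2])/c[...,2])[...,None]
G=[ray(u+i,v+j) for i in ss for j in ss]
t=k[198:242,172:216].astype(float)
def cost(q):
    x,y,th,L=q[0],q[1],np.radians(q[2]),q[3]
    m=0
    for g in G:
        dx,dy=g[...,0]*1000-x,g[...,1]*1000-y
        X=dx*np.cos(th)+dy*np.sin(th);Y=-dx*np.sin(th)+dy*np.cos(th)
        m=m+((np.hypot(X,Y)<26.5)|((abs(X)<11)&(Y<0)&(Y>-L)))
    return ((m/16-t)**2).sum()
b=min((minimize(cost,[508,136,th,48],method='Nelder-Mead',options=dict(initial_simplex=[[508,136,th,48],[512,136,th,48],[508,140,th,48],[508,136,th+6,48],[508,136,th,51]])) for th in(-40,-46,-52)),key=lambda r:r.fun)
print(b.x,b.fun)
plan([b.x[0]/1000,b.x[1]/1000,.2],b.x[2])
E
```

```text
[508.78336053 136.57139155 -50.72121557  48.28478228] 7.9296875
turn [-1.000e-01 -1.000e-02 -1.242e+01] shift mm [ 619.9 -417.8    4.7]
```

```bash
python3 -m crank '[0,0,-6.2,0,0,0,0.094, 0,0,-6.2,0,0,0,0.094, 0,0,0,0.034,-0.023,0,0.094, 0,0,0,0.034,-0.023,0,0.094, 0,0,0,0.034,-0.023,0,0.094, 0,0,0,0.034,-0.023,0,0.094, 0,0,0,0.034,-0.023,0,0.094, 0,0,0,0.034,-0.023,0,0.094, 0,0,0,0.034,-0.023,0,0.094, 0,0,0,0.034,-0.023,0,0.094, 0,0,0,0.034,-0.023,0,0.094, 0,0,0,0.034,-0.023,0,0.094, 0,0,0,0.034,-0.023,0,0.094, 0,0,0,0.034,-0.023,0,0.094, 0,0,0,0.034,-0.023,0,0.094, 0,0,0,0.034,-0.023,0,0.094, 0,0,0,0.034,-0.023,0,0.094, 0,0,0,0.034,-0.023,0,0.094, 0,0,0,0.034,-0.023,0,0.094, 0,0,0,0,0,0,0.094]' 15
python3 -c "
from h import *
plan([.5088,.1366,.112],-50.5)"
```

```text
time: 2.1
tcp_pos: [0.4948, 0.0955, 0.2054]
tcp_rot: [0.94, 0.34, 0.001, -0.002]
ft_force: [-0.2, 0.9, 0.3]
finger_gap: 0.0941
finger_force: 0.0
turn [-0.12 -0.2   0.27] shift mm [ 36.9 -22.8  93.4]
```

```bash
python3 -m crank '[0,0,0,0.0185,-0.0114,0,0.094, 0,0,0,0.0184,-0.0114,0,0.094, 0,0,0,0,0,0.03,0.094, 0,0,0,0,0,0.03,0.094, 0,0,0,0,0,0.02,0.094, 0,0,0,0,0,0.0134,0.094, 0,0,0,0,0,0,0.094]'
python3 -c "
from h import *
plan([.5088,.1366,.112],-50.5)
p,d,m=cap('side');cv2.imwrite('pics/s1.png',cv2.resize(p[130:260,180:300],(720,780))[:590])"
```

```text
time: 2.8
tcp_pos: [0.5062, 0.1285, 0.1102]
tcp_rot: [0.942, 0.336, -0.002, 0.0]
ft_force: [-0.3, -0.4, -0.3]
finger_gap: 0.0939
finger_force: 0.0
turn [-0.09  0.26 -0.27] shift mm [ 7.2 -4.6 -1.8]
```

View pics/s1.png

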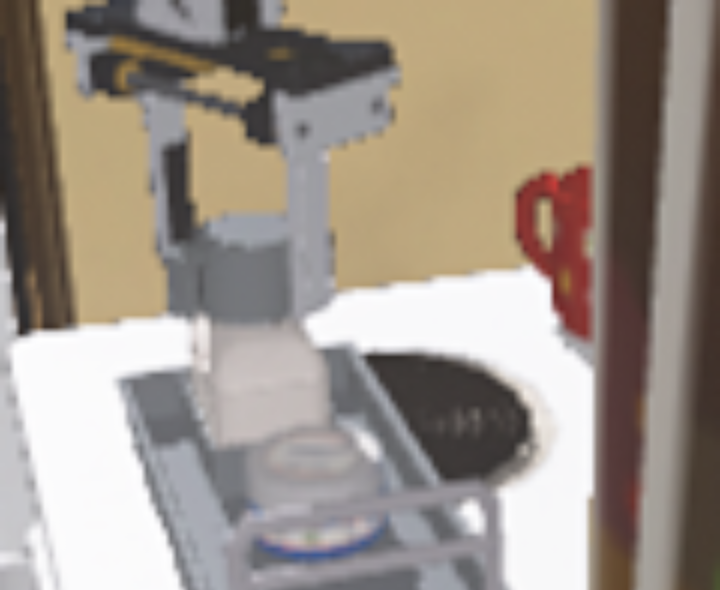

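The fingers straddle the cup (about 165–330, 150–310). I'll centre the last 7 mm, close and lift.

```bash
python3 -m crank '[0,0,0,0.0072,-0.0046,-0.001,0.094, 0,0,0,0,0,0,0.094]'
python3 -c "
from h import *
plan([.5088,.1366,.112],-50.5)"
python3 -m crank '[0,0,0,0,0,0,0.045,0,0,0,0,0,0,0.045,0,0,0,0,0,0,0.045,0,0,0,0,0,0,0.045,0,0,0,0,0,0,0.045,0,0,0,0,0,0,0.045]' 18
```

```text
time: 3.05
tcp_pos: [0.5119, 0.1395, 0.1142]
tcp_rot: [0.942, 0.337, 0.002, -0.0]
ft_force: [-0.2, 0.2, -0.1]
finger_gap: 0.0936
finger_force: 0.0
turn [ 0.02 -0.19 -0.17] shift mm [-4.3  0.3  2.2]
time: 3.65
tcp_pos: [0.5101, 0.1383, 0.113]
tcp_rot: [0.942, 0.336, -0.0, -0.0]
ft_force: [-0.9, 1.6, -1.2]
finger_gap: 0.0532
finger_force: 17.9
```

```bash
python3 -m crank '[0,0,0,0,0,-0.01,0.045,0,0,0,0,0,-0.015,0.045,0,0,0,0,0,-0.02,0.045,0,0,0,0,0,-0.015,0.045,0,0,0,0,0,0,0.045,0,0,0,0,0,0,0.045]'
python3 - <<'E'
from h import *
p,d,m=cap('top');a=p[165:255,155:305];p2,_,_=cap('side')
cv2.imwrite('pics/l.png',np.vstack([cv2.resize(a,(600,360)),cv2.resize(p2[130:230,170:320],(600,240))[:, :]]))
s=plan([.5427,-.0589,.165],9.85)
E
```

```text
time: 4.25
tcp_pos: [0.5108, 0.1375, 0.1734]
tcp_rot: [0.942, 0.336, 0.0, 0.0]
ft_force: [-0.7, -0.6, -0.6]
finger_gap: 0.0529
finger_force: 17.9
turn [-6.00e-02  6.00e-02 -6.06e+01] shift mm [-199.    -1.4    7.5]
```

View pics/l.png

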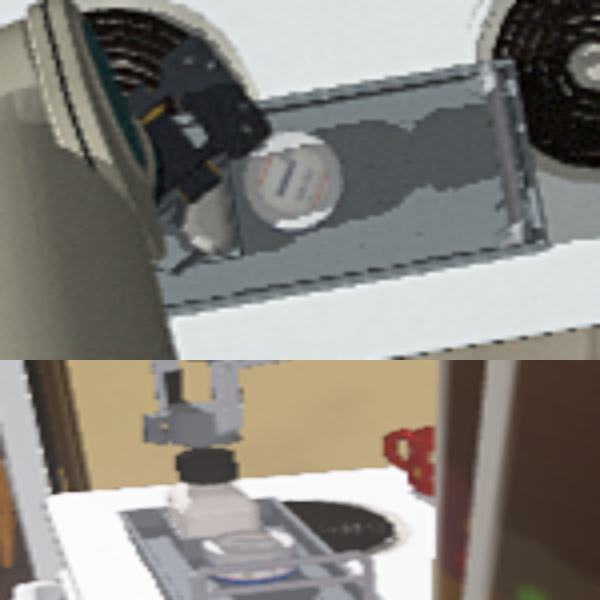

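Here the cup is in the fingers at (195, 425) in the lower half, hook towards lower left, and the black cap stays on the bottle at (207, 465). Next I turn, then carry it to above the rail.

```bash
python3 -m crank '[0,0,-5,0,0,0,0.045,0,0,-8,0,0,0,0.045,0,0,-8,0,0,0,0.045,0,0,-8,0,0,0,0.045,0,0,-8,0,0,0,0.045,0,0,-8,0,0,0,0.045,0,0,-8,0,0,0,0.045,0,0,-5,0,0,0,0.045,0,0,-2.6,0,0,0,0.045,0,0,0,-0.01,0,0,0.045,0,0,0,-0.025,0,0,0.045,0,0,0,-0.03,0,0,0.045,0,0,0,-0.03,0,0,0.045,0,0,0,-0.03,0,0,0.045,0,0,0,-0.03,0,0,0.045,0,0,0,-0.02,0,0,0.045,0,0,0,-0.01,0,0,0.045,0,0,0,0,0,0,0.045,0,0,0,0,0,0,0.045]'
python3 - <<'E'
from h import *
s=plan([.5424,-.0570,.150],9.85);print(s['finger_gap'],s['finger_force'])
p,d,m=cap('top');np.savez('t2.npz',p=p,d=d,**m)
q,e,n=cap('side');np.savez('s2.npz',p=q,d=e,**n)
cv2.imwrite('pics/r.png',np.hstack([cv2.resize(p[165:255,220:310],(390,390)),cv2.resize(q[140:260,195:285],(405,540))[:390]]))
E
```

```text
time: 6.25
tcp_pos: [0.542, -0.0435, 0.1729]
tcp_rot: [0.644, 0.765, 0.0, -0.0]
ft_force: [-0.3, 0.1, -0.9]
finger_gap: 0.0533
finger_force: 17.9
turn [-0.02 -0.05  0.04] shift mm [-13.4  -1.9  22.9]
0.053307856023871274 17.9183007454958
```

View pics/r.png

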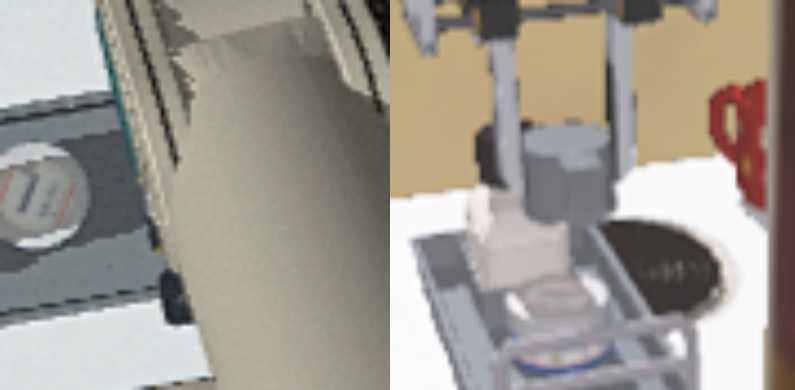

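The side view shows the cup upright in the fingers at (570, 172), its tab facing the camera near (575, 185). I'll measure the tab against the TCP using depth.

Run:
```python
from h import *
a=np.load('s2.npz');P=cloud(a['d'],a);s=env.get_state();t=s['tcp_pos']
th=np.radians(9.85);X=np.array([np.cos(th),np.sin(th)]);Y=np.array([-np.sin(th),np.cos(th)])
D=P[...,:2]-t[:2];x=D@X*1000;y=D@Y*1000;z=(P[...,2])*1000
for v in range(165,192):
    print(v,' '.join(f'{x[v,u]:.0f},{y[v,u]:.0f},{z[v,u]:.0f}' if abs(y[v,u])<70 and abs(x[v,u])<34 else '-' for u in range(222,248)))
# rail line seen from side
k=(z>90)&(z<112)&(abs(P[...,0]-.55)<.08)&(abs(P[...,1]+.094)<.03)
Q=P[k];print(len(Q),Q.mean(0));print(cv2.fitLine(Q[:,:2].astype(np.float32)*1000,cv2.DIST_HUBER,0,.01,.01).ravel())
```

```text
165 -30,-12,224 -27,-11,223 - - - - - - - - - - - - - - - - - - - 28,4,210 29,-4,213 30,-9,215 32,-13,216 -
166 -30,-11,221 -27,-11,221 - - - - - - - - - - - - - - - - - - - 29,7,206 28,-7,211 30,-9,212 31,-14,213 -
167 -30,-10,218 -27,-11,218 - - - - - - - - - - 8,24,200 11,23,200 13,21,201 16,24,199 - - - - - 28,6,204 28,-5,208 30,-8,209 32,-11,210 -
168 -29,-8,214 -28,-14,216 -25,-9,214 - - - -7,26,199 -6,21,200 -3,21,200 -0,21,200 2,19,200 5,20,200 7,19,199 9,16,200 12,16,200 14,15,200 17,13,200 19,14,200 21,11,200 24,10,200 - - 29,-2,204 29,-12,208 32,-12,207 -
169 -30,-10,213 -28,-12,213 -25,-10,212 - -14,20,199 -12,18,200 -10,14,201 -7,15,200 -5,13,200 -3,11,201 0,13,200 2,10,200 5,11,200 7,9,200 10,7,201 12,6,201 14,5,201 17,5,200 20,6,199 22,3,201 24,2,200 27,2,200 28,-4,202 30,-7,203 32,-10,204 -
170 -31,-12,210 -28,-11,210 -25,-9,209 -18,13,200 -16,12,200 -13,11,199 -12,7,201 -9,7,200 -7,5,201 -4,4,201 -1,7,199 1,6,199 4,4,200 6,5,199 8,2,200 11,1,200 13,-2,201 16,1,199 18,-2,200 21,-2,200 23,-2,199 24,-8,201 29,-1,198 29,-10,201 31,-13,202 -
171 -30,-8,206 -28,-11,207 -25
[... 4665 characters left out ...]
-23,163 -11,-26,164 -8,-25,163 -6,-26,163 -8,-49,173 -5,-47,172 -4,-53,174 -0,-48,172 2,-49,172 4,-51,172 7,-48,171 10,-48,170 12,-52,171 - - - -
189 - - - - -24,-10,156 -22,-15,158 -20,-17,159 -17,-19,159 -15,-22,160 -13,-23,160 -10,-23,160 -8,-25,160 -6,-26,160 -8,-49,170 -6,-51,171 -4,-51,171 -1,-49,169 2,-50,169 4,-51,169 7,-47,167 9,-50,168 12,-50,168 - - - -
190 - - - - - - - -18,-20,157 -16,-23,158 -14,-26,159 -11,-27,159 -9,-26,158 -7,-29,159 -8,-48,167 -6,-51,168 -3,-49,167 -2,-52,168 2,-49,166 4,-51,167 7,-51,166 - - - - - -
191 - - - - - - - - - - - - - - - - - - - - - - - - - -
160 [ 0.55135312 -0.09563889  0.09818515]
[ 9.8645109e-01  1.6405566e-01  5.5176801e+02 -9.5775200e+01]
```

```bash
python3 -m crank '[0,0,0,-0.008,0,0,0.045,0,0,0,-0.008,0,0,0.045,0,0,0,0,0,0.02,0.045,0,0,0,0,0,0.01,0.045,0,0,0,0,0,0,0.045,0,0,0,0,0,0,0.045]'
python3 - <<'E'
from h import *
s=plan([.5428,-.0596,.081],9.85);t=s['tcp_pos']
q,e,n=cap('side');P=cloud(e,n)
th=np.radians(9.85);X=np.array([np.cos(th),np.sin(th)]);Y=np.array([-np.sin(th),np.cos(th)])
D=P[...,:2]-t[:2];x=D@X*1000;y=D@Y*1000;z=P[...,2]*1000
k=(abs(x-1)<8)&(z>130)&(z<158)&(y<-40)&(y>-60);print('tongue y',np.median(y[k]),z[k].min(),z[k].max(),k.sum())
k=(abs(x)<45)&(z>88)&(z<110)&(y<-20)&(y>-55)
for lo,hi in((88,92),(92,96),(96,99),(99,102),(102,106)): 
    j=k&(z>=lo)&(z<hi);print(lo,np.percentile(y[j],[5,50,95]).round(1),j.sum())
# left vs right front face
for l,h in((-45,-15),(-15,15),(15,45)):
    j=k&(x>l)&(x<h)&(z<99);print(np.median(y[j]),j.sum())
E
```

```text
time: 6.95
tcp_pos: [0.5451, -0.0602, 0.1431]
tcp_rot: [0.644, 0.765, -0.0, -0.0]
ft_force: [-0.6, 0.0, 0.3]
finger_gap: 0.0527
finger_force: 17.9
turn [-0.01 -0.01  0.02] shift mm [ 1.  -2.2 62.1]
tongue y -48.45189181630543 135.38671150975026 157.56564641218284 52Traceback (most recent call last):
  File "<stdin>", line 9, in <module>
    return _quantile_unchecked(
        a, q, axis, out, overwrite_input, method, keepdims, weights)
    return _ureduce(a,
                    func=_quantile_ureduce_func,
    ...<5 lines>...
                    overwrite_input=overwrite_input,
                    method=method)
    r = func(a, **kwargs)
    result = _quantile(arr,
                       quantiles=q,
    ...<2 lines>...
                       out=out,
                       weights=wgt)
    slices_having_nans = np.isnan(arr[-1, ...])
                                  ~~~^^^^^^^^^
IndexError: index -1 is out of bounds for axis 0 with size 0
```

Run:
```python
from h import *
t=env.get_state()['tcp_pos']
q,e,n=cap('side');P=cloud(e,n)
th=np.radians(9.85);X=np.array([np.cos(th),np.sin(th)]);Y=np.array([-np.sin(th),np.cos(th)])
D=P[...,:2]-t[:2];x=D@X*1000;y=D@Y*1000;z=P[...,2]*1000
k=(abs(x)<48)&(z>85)&(z<112)&(y<-15)&(y>-60)
for l in range(-48,48,12):
    j=k&(x>=l)&(x<l+12); o=np.argsort(z[j]); print(l,' '.join(f'{a:.0f}/{b:.0f}' for a,b in zip(y[j][o],z[j][o])))
```

```text
-48 -34/94 -38/95 -40/96 -37/97 -37/97 -37/98 -36/98 -36/99 -38/99 -36/100 -37/101 -33/101 -37/101 -35/101 -37/101 -33/102 -32/102 -35/102
-36 -36/94 -35/95 -37/95 -37/96 -37/97 -38/98 -38/99 -39/99 -36/100 -34/100 -36/100 -39/100 -36/100 -36/101 -32/102 -34/102 -36/103
-24 -35/94 -35/95 -37/96 -39/97 -38/98 -35/99 -37/99 -39/100 -35/100 -34/101 -35/101 -37/101 -32/102 -33/102 -35/102
-12 -37/94 -38/96 -37/96 -39/97 -38/98 -37/98 -36/98 -36/99 -38/99 -35/100 -32/100 -37/100 -33/100 -35/100 -33/101 -36/102
0 -34/93 -37/95 -36/97 -38/97 -38/98 -41/100 -35/100 -38/100 -39/100 -33/101 -31/101 -35/101 -36/103 -35/103
12 -36/94 -39/96 -39/97 -39/97 -38/98 -37/98 -39/99 -38/99 -37/99 -38/101 -37/101 -36/101 -39/101 -36/102 -34/102 -33/102 -34/103 -36/103
24 -37/96 -38/96 -39/96 -39/97 -36/98 -38/99 -37/99 -34/99 -39/101 -34/101 -37/101 -37/102 -35/103 -36/103
36 -35/93 -35/96 -38/96 -36/97 -40/98 -37/99 -37/99 -36/99 -37/100 -37/100 -36/101 -33/101 -36/101 -35/102 -38/103
```

```bash
python3 -m crank '[0,0,0,0.002,0,0,0.045,0,0,0,0,0,0.015,0.045,0,0,0,0,0,0.015,0.045,0,0,0,0,0,0.015,0.045,0,0,0,0,0,0.008,0.045,0,0,0,0,0,0,0.045,0,0,0,0,0,0,0.045]'
python3 - <<'E'
from h import *
s=plan([.5428,-.0596,.081],9.85)
q,e,n=cap('side')
cv2.imwrite('pics/r2.png',cv2.resize(q[165:255,200:290],(590,590),interpolation=cv2.INTER_CUBIC))
E
```

```text
time: 7.75
tcp_pos: [0.5451, -0.0581, 0.0905]
tcp_rot: [0.644, 0.765, 0.0, 0.0]
ft_force: [-0.3, -0.1, -0.3]
finger_gap: 0.0532
finger_force: 17.9
turn [0.04 0.   0.02] shift mm [-1.  -2.5  9.5]
```

View pics/r2.png

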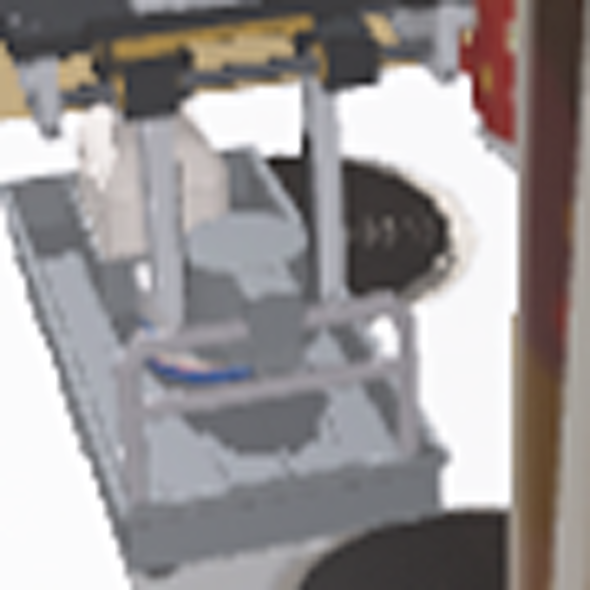

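The tongue at (275, 335) is in front of the top bar with the cup behind it and no contact force. Lowering the rest of the way.

```bash
python3 -m crank '[0,0,0,0,0,0.004,0.045,0,0,0,0,0,0.002,0.045,0,0,0,0,0,0.001,0.045,0,0,0,0,0,0,0.045]'; python3 -m crank '[0,0,0,0,0,0.001,0.045,0,0,0,0,0,0.001,0.045,0,0,0,0,0,0,0.045]'
```

```text
time: 8.2
tcp_pos: [0.5446, -0.0583, 0.083]
tcp_rot: [0.644, 0.765, -0.0, -0.0]
ft_force: [-0.2, -0.1, -0.1]
finger_gap: 0.053
finger_force: 17.9
time: 8.5
tcp_pos: [0.5446, -0.0583, 0.081]
tcp_rot: [0.644, 0.765, -0.0, -0.0]
ft_force: [-0.9, -0.2, -0.6]
finger_gap: 0.0532
finger_force: 17.9
```

```bash
python3 -m crank '[0,0,0,0,0,0.001,0.045,0,0,0,0,0,0.0005,0.045,0,0,0,0,0,0,0.045]'; python3 -m crank '[0,0,0,0,0,0.001,0.045,0,0,0,0,0,0,0.045]'
```

```text
time: 8.8
tcp_pos: [0.5448, -0.0583, 0.0796]
tcp_rot: [0.644, 0.765, 0.0, 0.0]
ft_force: [-0.1, 0.6, 0.5]
finger_gap: 0.053
finger_force: 17.9
time: 9.0
tcp_pos: [0.5447, -0.0586, 0.0788]
tcp_rot: [0.644, 0.765, -0.0, 0.0]
ft_force: [-1.2, -0.5, 3.0]
finger_gap: 0.053
finger_force: 18.0
```

```bash
python3 -m crank '[0,0,0,0,0,0,0.06,0,0,0,0,0,0,0.06,0,0,0,0,0,0,0.08,0,0,0,0,0,0,0.08,0,0,0,0,0,0,0.08]'
python3 - <<'E'
from h import *
q,e,n=cap('side')
cv2.imwrite('pics/r3.png',cv2.resize(q[165:255,200:290],(590,590),interpolation=cv2.INTER_CUBIC))
E
```

```text
time: 9.5
tcp_pos: [0.5447, -0.0582, 0.0785]
tcp_rot: [0.644, 0.765, 0.0, -0.0]
ft_force: [0.7, -0.0, 0.0]
finger_gap: 0.0788
finger_force: 0.0
```

View pics/r3.png

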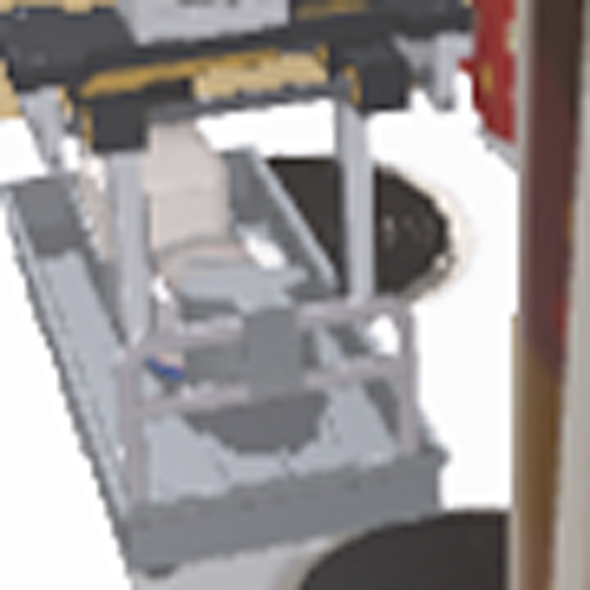

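The cup hangs by its tongue at (272, 350) over the bar, and the fingers are clear of it. Next I raise the hand and measure the cap.

```bash
python3 -m crank '[0,0,0,0,0,0,0.094,0,0,0,0,0,-0.02,0.094,0,0,0,0,0,-0.03,0.094,0,0,0,0,0,-0.03,0.094,0,0,0,0,0,-0.03,0.094,0,0,0,0,0,0,0.094]'
python3 - <<'E'
from h import *
p,d,m=cap('top');P=cloud(d,m)
cv2.imwrite('pics/cap.png',cv2.resize(p[185:245,165:245],(640,480),interpolation=cv2.INTER_CUBIC))
Z=P[...,2];k=(Z>.125)&(Z<.15)&(abs(P[...,0]-.509)<.04)&(abs(P[...,1]-.137)<.04)
Q=P[k];print(len(Q),Q.mean(0),cv2.minEnclosingCircle(Q[:,:2].astype(np.float32)*1000))
q,e,n=cap('side');P=cloud(e,n);Z=P[...,2]
k=(abs(Z-.138)<.004)&(np.hypot(P[...,0]-.509,P[...,1]-.137)<.035);Q=P[k];print(len(Q),Q.mean(0))
k=(P[...,1]>-.09)&(P[...,1]<-.03)&(abs(P[...,0]-.545)<.03)&(Z>.099)&(Z<.13);print('cup top',np.median(P[k],0),k.sum())
plan([.509,.137,.17],-25)
E
```

```text
time: 10.15
tcp_pos: [0.5475, -0.0581, 0.1924]
tcp_rot: [0.644, 0.765, 0.002, 0.003]
ft_force: [-0.3, 0.3, -0.6]
finger_gap: 0.0938
finger_force: 0.0
276 [0.508428   0.13604841 0.13875731] ((508.7859802246094, 136.62380981445312), 23.560640335083008)
58 [0.51690102 0.13436898 0.13671793]
cup top [ 0.54983743 -0.07465154  0.10163541] 44
turn [6.000e-02 1.000e-02 3.484e+01] shift mm [ 162.  -115.    18.9]
```

View pics/cap.png

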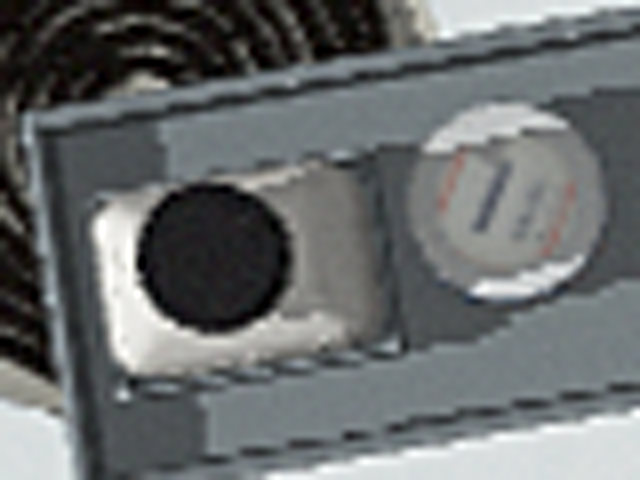

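The cap's disc is centred at (213, 257) in this crop, which depth puts at (508.7, 136.4, 138.5 mm), as expected. Moving above it.

```bash
python3 -m crank '[0,0,7,0,0,0,0.094,0,0,7,0,0,0,0.094,0,0,7,0,0,0,0.094,0,0,7,0,0,0,0.094,0,0,6.9,0,0,0,0.094,0,0,0,0.0135,-0.0096,0,0.094,0,0,0,0.027,-0.0192,0,0.094,0,0,0,0.027,-0.0192,0,0.094,0,0,0,0.027,-0.0192,0,0.094,0,0,0,0.027,-0.0192,0,0.094,0,0,0,0.027,-0.0192,0,0.094,0,0,0,0.0135,-0.0096,0,0.094,0,0,0,0,0,0,0.094,0,0,0,0,0,0,0.094,0,0,0,0,0,0,0.094]' 
python3 -c "
from h import *
plan([.5087,.1364,.110],-25)"
```

```text
time: 11.75
tcp_pos: [0.5089, 0.1352, 0.1879]
tcp_rot: [0.844, 0.536, -0.001, 0.0]
ft_force: [1.3, -0.1, -0.2]
finger_gap: 0.0941
finger_force: 0.0
turn [-0.03  0.1  -0.17] shift mm [ 1.  -0.6 77.9]
```

```bash
python3 -m crank '[0,0,0,0.001,-0.0006,0.02,0.07,0,0,0,0,0,0.025,0.07,0,0,0,0,0,0.02,0.07,0,0,0,0,0,0.0125,0.07,0,0,0,0,0,0,0.07,0,0,0,0,0,0,0.07,0,0,0,0,0,0,0.07]' 
python3 -c "
from h import *
plan([.5087,.1364,.110],-25)"
```

```text
time: 12.45
tcp_pos: [0.5096, 0.1384, 0.112]
tcp_rot: [0.844, 0.537, 0.001, 0.0]
ft_force: [0.4, 0.4, -0.0]
finger_gap: 0.0696
finger_force: 0.0
turn [ 0.08 -0.07 -0.07] shift mm [-2.2 -0.   2. ]
```

```bash
python3 -m crank '[0,0,0,-0.0018,0,0.001,0.07,0,0,0,0,0,0,0.03,0,0,0,0,0,0,0.03,0,0,0,0,0,0,0.03,0,0,0,0,0,0,0.03,0,0,0,0,0,0,0.03,0,0,0,0,0,0,0.03]' 55
```

```text
time: 13.15
tcp_pos: [0.5087, 0.1366, 0.1103]
tcp_rot: [0.844, 0.537, 0.0, 0.0]
ft_force: [1.7, -1.0, 0.1]
finger_gap: 0.0447
finger_force: 55.0
```

```bash
python3 -m crank '[0,0,0,0,0,0.002,0.03,0,0,0,0,0,0.002,0.03,0,0,0,0,0,0.0015,0.03,0,0,0,0,0,0,0.03,0,0,0,0,0,0,0.03]'
```

```text
time: 13.65
tcp_pos: [0.5089, 0.1366, 0.1057]
tcp_rot: [0.844, 0.537, 0.001, 0.001]
ft_force: [0.4, -1.3, 9.4]
finger_gap: 0.0448
finger_force: 55.0
```

```bash
python3 -m crank '[0,0,0,0,0,0.001,0.03,0,0,0,0,0,0.0003,0.03,0,0,-4,0,0,0,0.03,0,0,-6,0,0,0,0.03,0,0,0,0,0,0,0.03]'; python3 -c "
from h import *
s=env.get_state();print(s['moment'])
plan([.5087,.1366,.104],45)"
```

```text
time: 14.15
tcp_pos: [0.5094, 0.1371, 0.1047]
tcp_rot: [0.793, 0.609, 0.001, 0.001]
ft_force: [0.9, -1.7, 11.2]
finger_gap: 0.0447
finger_force: 55.0
[-0.30100572 -0.12579809 -0.02097043]
turn [ 1.800e-01  1.000e-02 -5.992e+01] shift mm [ 0.1 -0.8  0.7]
```

Pressed at 11 N and turning with almost no resisting torque. Continuing.

```bash
python3 -m crank '[0,0,-6,0,0,0,0.03,0,0,-6,0,0,0,0.03,0,0,-6,0,0,0,0.03,0,0,-6,0,0,0,0.03,0,0,-6,0,0,0,0.03,0,0,0,0,0,0,0.03]'; python3 -c "
from h import *
s=env.get_state();print(s['moment'])
plan([.5087,.1366,.104],45)"
```

```text
time: 14.75
tcp_pos: [0.5102, 0.1368, 0.1048]
tcp_rot: [0.608, 0.794, 0.002, 0.001]
ft_force: [2.4, -2.2, 10.7]
finger_gap: 0.0446
finger_force: 55.0
[-0.52602716 -0.48845592  0.08228643]
turn [  0.23   0.09 -29.93] shift mm [ 0.9 -1.2  0.8]
```

```bash
python3 -m crank '[0,0,-6,0,0,0,0.03,0,0,-6,0,0,0,0.03,0,0,-6,0,0,0,0.03,0,0,-6,0,0,0,0.03,0,0,-5,0,0,0,0.03,0,0,-3,0,0,0,0.03,0,0,0,0,0,0,0.03]'; python3 -c "
from h import *
s=env.get_state();print(s['moment'])
plan([.5087,.1366,.104],45)"
```

```text
time: 15.45
tcp_pos: [0.5115, 0.1373, 0.1051]
tcp_rot: [0.367, 0.93, 0.002, 0.003]
ft_force: [3.8, -1.6, 11.5]
finger_gap: 0.0447
finger_force: 55.0
[-0.44720883 -1.03100129  0.04055265]
turn [0.32 0.21 1.99] shift mm [ 1.5 -2.5  1.1]
```

```bash
python3 -m crank '[0,0,0,0,0,-0.003,0.03,0,0,0,0,0,-0.004,0.03,0,0,0,0,0,-0.005,0.03,0,0,0,0,0,0,0.03]'; python3 -c "
from h import *
s=env.get_state();print(s['moment'])
plan([.5087,.1366,.178],45)"
```

```text
time: 15.85
tcp_pos: [0.508, 0.1369, 0.1157]
tcp_rot: [0.367, 0.93, 0.0, 0.0]
ft_force: [2.8, -0.2, 0.6]
finger_gap: 0.0448
finger_force: 55.0
[-0.11810986 -0.73524773  0.00301594]
turn [0.02 0.01 1.97] shift mm [ -0.7   0.3 -62.3]
```

The cap lifts with no pull from the bottle's weight. Raising it the rest of the way.

```bash
python3 -m crank '[0,0,0,0,0,-0.008,0.03,0,0,0,0,0,-0.01,0.03,0,0,0,0,0,-0.015,0.03,0,0,0,0,0,-0.015,0.03,0,0,0,0,0,-0.01,0.03,0,0,0,0,0,-0.004,0.03,0,0,0,0,0,0,0.03,0,0,0,0,0,0,0.03,0,0,0,0,0,0,0.03]'
python3 - <<'E'
from h import *
plan([.5087,.1366,.178],43)
p,d,m=cap('side');cv2.imwrite('pics/end.png',cv2.resize(p[125:255,190:300],(500,590),interpolation=cv2.INTER_CUBIC))
P=cloud(d,m);Z=P[...,2]
k=(abs(P[...,0]-.51)<.05)&(abs(P[...,1]-.125)<.04)&(Z>.1)
g=p.max(-1)
for v in range(140,200):
    u=np.nonzero(k[v])[0]
    if len(u): print(v,u.min(),u.max(),np.round(1000*P[v,u].mean(0)),int(g[v,u].min()),end=' | ')
E
```

```text
time: 16.75
tcp_pos: [0.5075, 0.1366, 0.1767]
tcp_rot: [0.367, 0.93, -0.0, -0.001]
ft_force: [0.3, -0.5, 0.1]
finger_gap: 0.0447
finger_force: 55.0
turn [-0.07 -0.04  3.96] shift mm [-0.8  0.9 -1.3]
140 208 228 [511. 130. 232.] 51 | 141 208 228 [510. 131. 229.] 51 | 142 208 228 [510. 130. 226.] 52 | 143 208 228 [511. 131. 223.] 52 | 144 208 228 [509. 129. 220.] 51 | 145 208 228 [509. 129. 217.] 53 | 146 209 228 [511. 131. 213.] 57 | 147 209 228 [510. 136. 209.] 52 | 148 209 228 [510. 131. 207.] 57 | 149 209 228 [510. 127. 205.] 56 | 150 209 228 [510. 123. 204.] 54 | 151 209 228 [509. 121. 201.] 56 | 152 209 228 [509. 120. 198.] 54 | 153 209 228 [509. 119. 196.] 54 | 154 209 227 [507. 117. 193.] 54 | 155 209 227 [507. 118. 190.] 52 | 156 209 226 [505. 115. 188.] 52 | 157 210 226 [506. 115. 185.] 52 | 158 210 226 [506. 116. 181.] 49 | 159 211 226 [507. 117. 178.] 50 | 160 211 225 [506. 120. 173.] 49 | 161 213 223 [505. 117. 171.] 42 | 162 216 219 [504. 116. 168.] 143 | 173 219 225 [515. 149. 119.] 161 | 174 218 225 [513. 146. 117.] 184 | 175 218 227 [515. 143. 115.] 174 | 176 218 227 [515. 129. 117.] 174 | 177 216 227 [512. 131. 113.] 156 | 178 216 226 [510. 129. 111.] 144 | 179 218 226 [513. 128. 107.] 171 | 180 218 225 [511. 127. 105.] 176 | 181 219 224 [511. 127. 101.] 185 |
```

View pics/end.png

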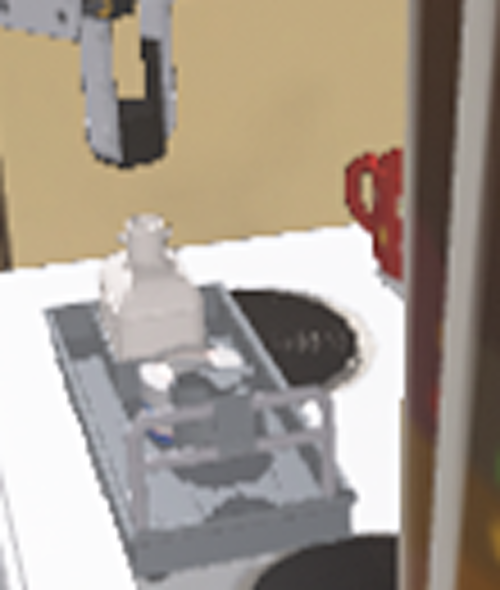

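The black cap is in the fingers at (140, 135) with its underside at about z = 170 mm, directly above the open mouth at (147, 225). The bottle is standing in its well and the cup hangs on the bar at (232, 410).

```bash
python3 -c "
from h import *
print(env.hand_in())"
```

```text
the job is handed in; nothing more can be done
None
```

The job is handed in: the cup hangs mouth down on the rail's top bar, and the cap is off and held about 5 cm above the mouth of the standing bottle; the robot clock was at about 17 s, and no verdict came back.

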